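# Seat a shell ornament in the V of a gluing jig and close the gate

### The arm

A 6-joint arm with a two-finger parallel gripper is mounted at the origin on the work surface. World frame = base frame: x ahead of the robot, y to its left, z up, the work surface at z = 0. Lengths are in m, angles in rad, forces in N, time in s.
With the tool pointing down it reaches from about 0.35 to 0.85 m from the base axis. Payload 8.1 kg.
Tool frame: the origin (TCP) lies midway between the tips of the shut fingers; the grasp point (between the pads) lies 19 mm behind it; z points along the fingers, y is the line along which they close (so a half turn about z gives the same grasp; the last joint's range is limited). The gripper opens to 93 mm and grips with 3 to 60 N. Pads are 15 mm wide; open, the fingers measure 128 mm over their backs; the gripper's body (75 mm by 188 mm) begins 65 mm behind the grasp point.
Start: joints at [-1.364, 0.13, 1.488, -0, 1.523, -0.085], TCP at [0.173, -0.575, 0.198] pointing down, gripper open.
Joint ranges: [-2.96, 2.96], [-0.89, 2.26], [0.02, 2.5], [-1.34, 4.48], [0, 2.73], [-2.66, 2.66]. Speed limits (rad/s): [2.39, 2.39, 2.79, 3.14, 3.14, 3.14].

### API

Orientations are given as a unit quaternion [w, x, y, z].
In Python, from plant import robot gives the robot as it stands.
- The arm moves only by the shell command python3 -m crank 'ROWS' [OPENING] [FORCE]. ROWS is JSON, a list of rows, each a list of 2 entries, a list of its own where there are three numbers: the shift along the world's x, y, z in m, then the turn, a rotation vector about the world's x, y, z in degrees. A call has 1 to 8 rows; each row shifts and turns the commanded pose from where the row before left it; what a row does not reach is not made up. A row lasts 1/12 s, in which the tool goes at most 41.7 mm and 7.16 degrees, less where a joint would pass 70% of its speed; a pose out of reach is approached as far as the arm can. A call with a gripper value outside its range is refused whole. OPENING is the opening, from 0 (shut) to 1 (fully open), set as the call begins (- or left out, the last holds). The fingers move at their own pace and stop on an object; FORCE is the grip in N (left out, the last holds). Time passes only in rows, so rows that do not move let the fingers close. It gives the time, the measured TCP pose, the force, the opening and the grip force at its end, in the units of the state.
- robot.read_state(): the state, without advancing time (a new reading comes with each control period).
- robot.camera(name): name is "scene" or "side" or "wrist"; returns a dict with "color" (384x512x3 uint8, red, green, blue), "z_map" (384x512 float32, m along the optical axis (not along the pixel's ray), 0 where there is no reading), "fx", "fy", "cx", "cy" (pixels), "world_from_camera" (4x4, takes a point from camera to world coordinates). Camera axes: x right, y down, z forward; pixel columns grow to the right and rows downward; lengths in m; the calibration is good to about 2 mm. A picture is of the moment at which its call begins.
- robot.sign_off(): hands the job in; it is judged then, once.
The state is a dict: "time": time; "qpos": joint angles; "qvel": joint speeds; "joint_torque": joint torques, N m; "tcp_pos": TCP position; "eef_rot": TCP orientation; "wrist_force": force on the tool from outside, world axes, zero at the start; "wrist_torque": the same for the moment, N m; "gripper_width": opening from 0.0 (shut) to 1.0 (fully open); "grasp_force": force on a finger pad.
Only numpy, scipy, OpenCV 4.12 (cv2) and the standard library are available. Lean on these libraries where they do the work, as an engineer would, in place of code of your own. Each camera call takes 0.05 s, during which the arm holds its last target. There are 200 camera calls.

### The job

Pick up the half-made shell flower on its round wooden base and set it on the board of the gluing jig, in front of the open V. Push the base into the V until it is fully home against both rails, pressing firmly for a moment but never hard, because the fresh glue gives way. Then slide the steel gate shut behind it as far as it goes, and leave the other pieces on the bench where they are.

Things in the scene. Friction and masses are not known exactly. Their poses are not given: they have to be found in the camera images.
- base_mid (a point): Centre, half-way up (11 mm above the underside), of the ornament's base: an upright round disc of brown wood, 56 mm in diameter, 22 mm high, 0.1 to 0.2 kg. A flower of white shells, 50 mm wide and about 26 mm high, is glued on top; grasp the wood. It starts upright on the table, nearer to or farther from the robot than the square-based bird.
- vnest: The jig's V: two dark wooden rails 20 mm high on the board, 35 degrees either side of its centre line. Origin: on the board's top, at the middle of the range of the home point (centre of the base's underside when the disc touches both rails). x: level, along the centre line into the V; y: left; z up. The V, with its gate, is clamped up to 20 mm either way along x of this; that is not measured.
- set_down (a point): A spot on the board's top, on the V's centre line, 80 mm before the V's origin: room to set the base down, clear of rails and open gate. Press the base home with about 12 N for half a second: part is lost in rubbing on the board, and 4 N or more must reach the rails. The fresh glue fails if the base presses on the rails with over 17 N.
- jig: The jig's fixed pale wooden board, 10 mm thick on the table. Origin on the table right under the V's origin, same axes. It reaches from x -125 to +100 mm and y -80 to +170 mm. The V's mouth, between the rails' ends, is 102 mm wide and 24 mm before the home point.
- gate (a joint): Sliding gate, in m: 0 fully open (up to 0.010 at the start), 0.065 fully shut at its stop. A steel bar 13 mm wide, 110 mm long, 12 mm high on the board, along the V's y, centre line 37.5 mm before the home point. It moves towards -y, rubbing with 2 N, and stays where left. Open its tip is at y +50 mm, shut at -15 mm, leaving 3 mm of room behind a base fully home; it goes with the V's setting.
- knob_path (a point): A fixed point of the jig: where the centre of the gate's upright knob is when the gate reads 0 and the V is at mid setting (V's frame x -37.5, y +145 mm). The knob itself is up to 20 mm off along x, and off along -y by the gate's reading. Knob: wood, 16 mm in diameter, 30 mm high, foot 22.5 mm above the table. Aluminium guides, 14 mm high, flank the bar at y +66 to +100 mm.
- bird: Bystander: a shell bird on a square wooden base 50 mm wide and 22 mm high, 75 mm or more high in all; origin under its centre.
- glue: Bystander: white bottle 40 mm in diameter, 110 mm high; origin under its centre.
- scallop: Bystander: loose flat shell 38 mm wide, 12 mm high, between the jig and the ornaments; origin under its centre.
- conch: Bystander: brown spiral shell 75 mm long, lying on the left.
- camel: Bystander: larger shell bird on a dark 60 x 40 mm plinth, on the left.
- pot: Bystander: amber jar 60 mm wide, 60 mm high, on the right.
Things that resemble listed ones, but are neither listed nor needed, are in the scene too. Leave any yellow look-alike of the part that bears base_mid alone.

How it is judged:
By the outcome, as a careful person would: the job done as asked, in the order asked, and still so for the second after the job is handed in, with the robot touching nothing.
It also fails if it takes over 72 s, if anything falls off the work surface, if the arm or the gripper's body presses on something with over 40 N, if the wrist force passes 120 N, or if a joint passes its speed limit or range.

## Working session

There is one attempt and no reset: what is moved stays moved. The work goes in short steps, Python scripts to look and compute and a shell command to move; the robot and the scene stay as the last step left them, time stands still between calls to the robot, and variables do not carry over. Pictures are saved under pics/ and viewed, at most 10 in all, crops included, and the job is handed in when it is done.

```bash
ls; mkdir -p pics; cat > h.py <<'E'
import numpy as np, cv2
from plant import robot
def cam(n):
    c=robot.camera(n); return c
def save(c,f,crop=None,s=1):
    im=c["color"][:,:,::-1]
    if crop: x0,y0,x1,y1=crop; im=im[y0:y1,x0:x1]
    cv2.imwrite("pics/"+f,cv2.resize(im,None,fx=s,fy=s,interpolation=cv2.INTER_CUBIC))
def pts(c):
    z=c["z_map"]; v,u=np.mgrid[:z.shape[0],:z.shape[1]]
    P=np.stack([(u-c["cx"])/c["fx"]*z,(v-c["cy"])/c["fy"]*z,z],-1)
    T=c["world_from_camera"]; return P@T[:3,:3].T+T[:3,3]
def ray(c,u,v,h):
    T=c["world_from_camera"]; d=T[:3,:3]@np.array([(u-c["cx"])/c["fx"],(v-c["cy"])/c["fy"],1]); o=T[:3,3]
    return o+d*(h-o[2])/d[2]
E
python3 - <<'E'
from h import *
import pickle
for n in ["scene","side"]:
    c=cam(n); save(c,n+"0.png",s=1.5); pickle.dump(c,open(n+"0.pkl","wb")); print(n,c["world_from_camera"].round(3).tolist(),c["fx"])
s=robot.read_state(); print({k:np.round(v,3) for k,v in s.items()})
E
```

```text
pics
scene [[0.433, 0.688, -0.582, 1.212], [0.901, -0.334, 0.275, -0.319], [-0.005, -0.644, -0.765, 0.905], [0.0, 0.0, 0.0, 1.0]] 353.6617632465468
side [[-0.954, -0.211, 0.214, 0.32], [-0.301, 0.704, -0.644, 0.698], [-0.015, -0.678, -0.735, 0.891], [0.0, 0.0, 0.0, 1.0]] 388.39516367977814
{'time': np.float64(0.1), 'qpos': array([-1.364,  0.131,  1.489, -0.   ,  1.523, -0.085]), 'qvel': array([ 0.   , -0.003, -0.004,  0.001, -0.   ,  0.001]), 'joint_torque': array([ 2.0000e-03, -5.6134e+01, -4.9310e+01,  7.7000e-02,  2.9000e-02,
       -0.0000e+00]), 'tcp_pos': array([ 0.172, -0.574,  0.197]), 'eef_rot': array([-0.001,  0.989,  0.145, -0.   ]), 'wrist_force': array([-0.854,  0.282, -0.73 ]), 'wrist_torque': array([0.011, 0.007, 0.026]), 'grasp_force': np.float64(0.0), 'gripper_width': np.float64(1.002)}
```

View pics/scene0.png

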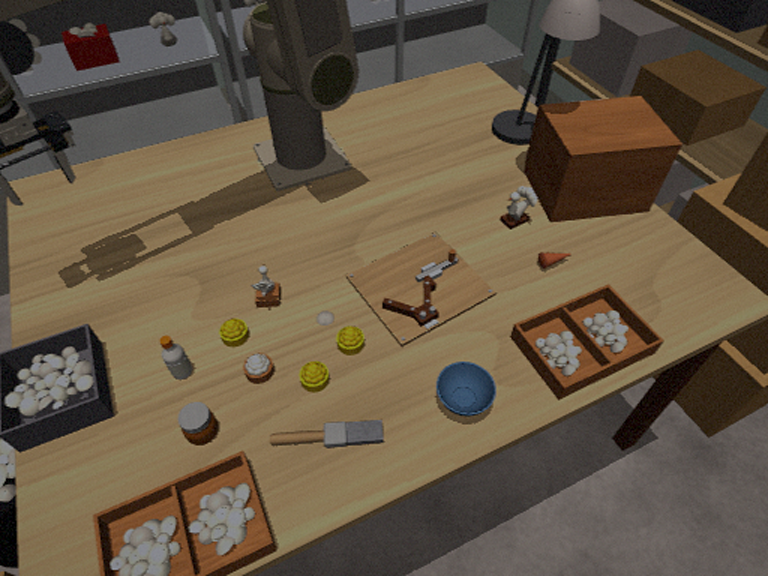

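View pics/side0.png

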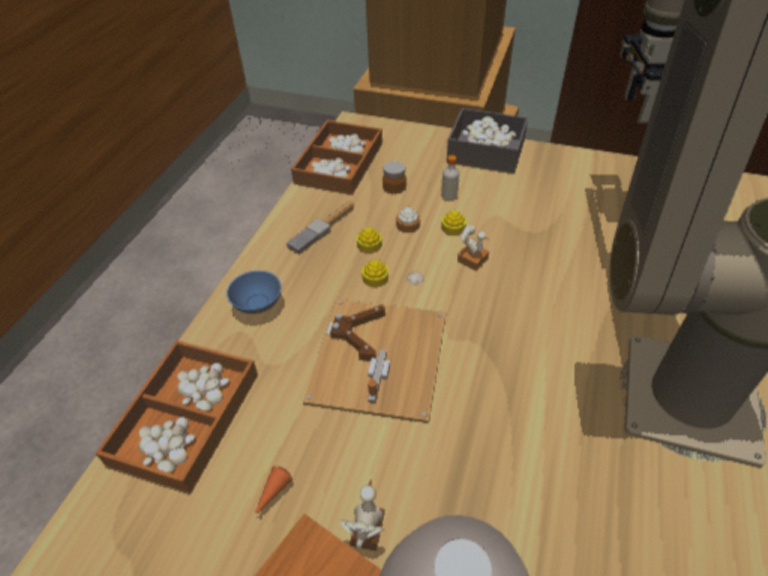

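The scene view shows the half-made flower, white shells on a round brown base, at (258,366) in scene0.png and (407,218) in side0.png. The three yellow flowers, at scene (234,331), (350,340) and (315,375), are look-alikes, and the bird with the square base is at (267,290). The white one fits the description. Next I'll measure it and confirm it in a crop.

```bash
python3 - <<'E'
from h import *
import pickle
a,b=[pickle.load(open(n+"0.pkl","rb")) for n in("scene","side")]
for n,c,cor in(("scene",a,[(347,277),(434,234),(496,294),(403,343)]),("side",b,[(335,300),(445,313),(425,418),(306,405)])):
    print(n,[ray(c,u/1.5,v/1.5,.01)[:2].round(4).tolist() for u,v in cor])
# board from depth: height 6..14mm
for n,c in(("scene",a),("side",b)):
    P=pts(c); 
    near=(abs(P[...,0]-.6)<.25)&(abs(P[...,1]-.0)<.25)
    print(n,'table z',np.median(P[...,2][near]))
    m=(P[...,2]>.0065)&(P[...,2]<.014)&near
    m=cv2.morphologyEx(m.astype(np.uint8),cv2.MORPH_OPEN,np.ones((3,3)))
    k,l,st,_=cv2.connectedComponentsWithStats(m); i=1+st[1:,4].argmax(); print(st[i])
    q=P[l==i][:,:2].astype(np.float32); print(cv2.minAreaRect(q), cv2.boxPoints(cv2.minAreaRect(q)).round(4).tolist())
# flower
for n,c,(u,v) in(("scene",a,(172,244)),("side",b,(271,145))):
    P=pts(c); q0=ray(c,u,v,.03); print(n,'seed',q0.round(4))
    m=(np.hypot(P[...,0]-q0[0],P[...,1]-q0[1])<.045)&(P[...,2]>.006)
    q=P[m]; print((cv2.minEnclosingCircle(q[:,:2].astype(np.float32))),q[:,2].max())
    t=q[q[:,2]>.03]; print(cv2.minEnclosingCircle(t[:,:2].astype(np.float32)))
ca=a["color"][200:290,110:260]; cb=b["color"][110:200,220:370]
cv2.imwrite("pics/crop1.png",cv2.resize(np.vstack([ca,cb])[:,:,::-1],None,fx=3.3,fy=3.3,interpolation=cv2.INTER_CUBIC))
cv2.imwrite("pics/crop2.png",cv2.resize(np.vstack([a["color"][150:235,225:335],b["color"][195:280,200:310]])[:,:,::-1],None,fx=3.5,fy=3.5,interpolation=cv2.INTER_CUBIC))
E
```

```text
scene [[0.471, -0.0615], [0.4363, 0.1802], [0.6579, 0.2108], [0.6835, -0.029]]
side [[0.6848, -0.027], [0.4611, -0.0576], [0.4362, 0.1846], [0.6429, 0.2206]]
scene table z 0.0020116440140692804
[ 232  159   67   71 1887]
((0.5593578815460205, 0.07524268329143524), (0.2273748368024826, 0.2500878572463989), 6.815492630004883) [[0.43160000443458557, 0.1859000027179718], [0.46129998564720154, -0.06239999830722809], [0.6870999932289124, -0.03539999946951866], [0.6574000120162964, 0.21289999783039093]]
side table z 0.0014801708008902459
[ 203  203   94   77 4424]
((0.5570483803749084, 0.07572517544031143), (0.2244110405445099, 0.25308454036712646), 7.255915641784668) [[0.42980000376701355, 0.18709999322891235], [0.4616999924182892, -0.06400000303983688], [0.6843000054359436, -0.035599999129772186], [0.652400016784668, 0.21539999544620514]]
scene seed [ 0.6212 -0.3094  0.03  ]
((0.6147112250328064, -0.310916006565094), 0.02958587370812893) 0.05228016126432389
((0.6157124638557434, -0.3088955581188202), 0.022706039249897003)
side seed [ 0.6123 -0.2965  0.03  ]
((0.613021731376648, -0.3039442300796509), 0.028299374505877495) 0.0490856426993046
((0.6122017502784729, -0.3062343895435333), 0.021949436515569687)
```

View pics/crop1.png

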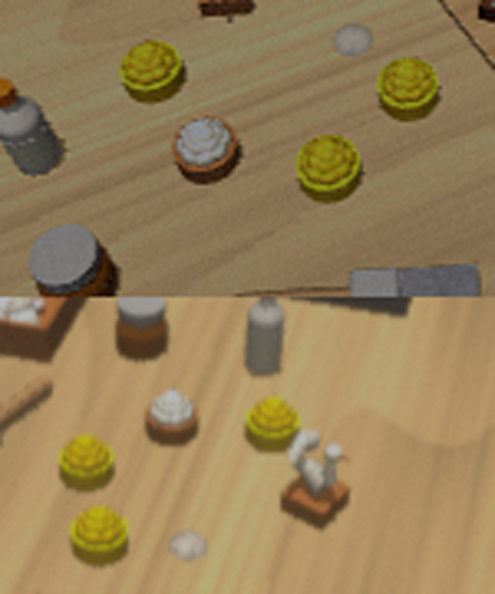

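View pics/crop2.png

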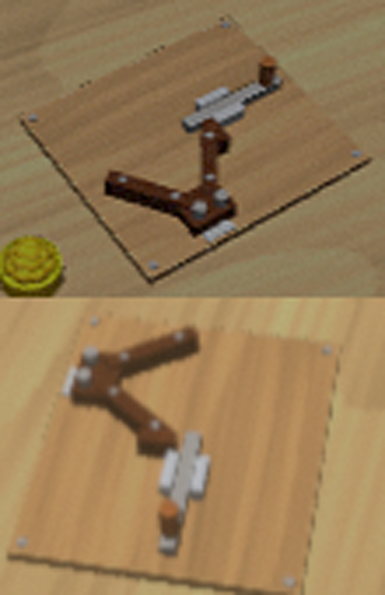

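The crops confirm it: the white flower on round brown wood is at (205,148) in the upper part and (172,415) in the lower. The V opens towards the robot, with the gate and knob on its left. Next I'll check clearances around the flower, and find the V setting and the knob.

```bash
python3 - <<'E'
from h import *
import pickle
a,b=[pickle.load(open(n+"0.pkl","rb")) for n in("scene","side")]
yaw=np.radians(7.0); X=np.array([np.cos(yaw),np.sin(yaw)]);Y=np.array([-X[1],X[0]])
C=np.array([.558,.0755]); O=C+.0125*X-.045*Y
F=np.array([.614,-.307]); print("O",O,"set",O-.08*X,"knob",O-.0375*X+.145*Y)
for n,c in(("scene",a),("side",b)):
    P=pts(c); d=P[...,:2]
    m=(P[...,2]>.008)&(np.linalg.norm(d-F,axis=-1)<.2)&(d@X<.69)
    k,l,st,_=cv2.connectedComponentsWithStats(m.astype(np.uint8))
    for i in range(1,k):
        if st[i,4]>25:
            q=P[l==i]; r=q[:,:2]-F; r=np.c_[r@X,r@Y]*1000; print(n,"rel flower Vx",r[:,0].min().round(),r[:,0].max().round(),"Vy",r[:,1].min().round(),r[:,1].max().round(),"z",q[:,2].max().round(3))
    r=(d-O); vx,vy=r@X*1000,r@Y*1000; z=P[...,2]-.0018
    for nm,m in(("knob",(z>.035)&(abs(vy-140)<25)&(abs(vx+37)<35)),("bar",(z>.0165)&(z<.028)&(vy>25)&(vy<63)&(abs(vx+37)<30)),("rails",(z>.024)&(z<.034)&(abs(vy)<60)&(vx>-50))):
        if m.sum(): print(n,nm,m.sum(),"vx",np.percentile(vx[m],[2,50,98]).round(1),"vy",np.percentile(vy[m],[2,50,98]).round(1))
E
```

```text
O [0.57589095 0.03235879] set [0.49648726 0.02260924] knob [0.52099941 0.17170788]
scene rel flower Vx -176.0 -124.0 Vy 58.0 119.0 z 0.089
scene rel flower Vx -57.0 -29.0 Vy 155.0 182.0 z 0.018
scene rel flower Vx -131.0 -76.0 Vy -37.0 18.0 z 0.051
scene rel flower Vx 12.0 69.0 Vy 152.0 196.0 z 0.05
scene rel flower Vx -91.0 -60.0 Vy -150.0 -110.0 z 0.113
scene rel flower Vx -29.0 28.0 Vy -30.0 25.0 z 0.052
scene rel flower Vx 47.0 104.0 Vy 52.0 108.0 z 0.051
scene rel flower Vx 32.0 88.0 Vy -170.0 -111.0 z 0.065
scene knob 29 vx [-26.4 -18.2 -13.4] vy [130.1 134.9 144.6]
scene bar 24 vx [-28.1 -19.4 -13.7] vy [42.5 50.9 60.3]
scene rails 429 vx [ -1.8  62.4 296.2] vy [-54.3  -7.5  56.1]
side rel flower Vx -103.0 -63.0 Vy -140.0 -102.0 z 0.112
side rel flower Vx 27.0 84.0 Vy -168.0 -109.0 z 0.063
side rel flower Vx -28.0 26.0 Vy -19.0 30.0 z 0.049
side rel flower Vx -184.0 -81.0 Vy -26.0 118.0 z 0.089
side rel flower Vx 46.0 102.0 Vy 60.0 111.0 z 0.049
side rel flower Vx 12.0 67.0 Vy 160.0 199.0 z 0.051
side rel flower Vx -60.0 -33.0 Vy 159.0 184.0 z 0.015
side knob 42 vx [-29.6 -23.4 -14.8] vy [131.7 141.2 146.2]
side bar 35 vx [-27.9 -21.1  -7.6] vy [45.2 54.8 62.5]
side rails 391 vx [ -4.1  45.1 305.1] vy [-53.7  -2.3  57.7]
```

```bash
python3 -m crank '[[[0.034,0.02,0],[0,0,-3]],[[0.034,0.02,0],[0,0,-3]],[[0.034,0.02,0],[0,0,-3.7]],[[0.034,0.02,0],[0,0,0]],[[0.034,0.02,0],[0,0,0]],[[0.034,0.02,0],[0,0,0]],[[0.034,0.02,0],[0,0,0]],[[0.034,0.02,0],[0,0,0]]]' 1
python3 -m crank '[[[0.034,0.021,0],[0,0,0]],[[0.034,0.021,0],[0,0,0]],[[0.034,0.021,0],[0,0,0]],[[0.034,0.021,0],[0,0,0]],[[0.030,0.021,0],[0,0,0]],[[0,0,0],[0,0,0]],[[0,0,0],[0,0,0]]]'
```

```text
time: 0.77
tcp_pos: [0.4459, -0.4131, 0.1973]
eef_rot: [-0.0, 0.998, 0.061, -0.0]
wrist_force: [-0.1, -0.2, -0.2]
gripper_width: 0.998
grasp_force: 0.0
time: 1.35
tcp_pos: [0.6117, -0.3076, 0.1964]
eef_rot: [-0.001, 0.998, 0.063, -0.001]
wrist_force: [-0.4, 0.2, -0.5]
gripper_width: 1.004
grasp_force: 0.0
```

```bash
python3 - <<'E'
from h import *
c=cam("wrist"); save(c,"w1.png"); T=c["world_from_camera"]; print(T.round(3).tolist(),c["fx"])
hsv=cv2.cvtColor(c["color"],cv2.COLOR_RGB2HSV)
P=pts(c); m=(np.linalg.norm(P[...,:2]-[.614,-.307],axis=-1)<.04)&(P[...,2]>.008)
q=P[m]; print(cv2.minEnclosingCircle(q[:,:2].astype(np.float32)),cv2.minAreaRect(q[:,:2].astype(np.float32)),q[:,2].max())
r=q[(q[:,2]>.017)&(q[:,2]<.024)]; print(len(r),cv2.minEnclosingCircle(r[:,:2].astype(np.float32)))
print(robot.read_state()["tcp_pos"])
E
```

```text
[[0.126, -0.962, -0.241, 0.677], [-0.992, -0.123, -0.029, -0.301], [-0.002, 0.242, -0.97, 0.383], [0.0, 0.0, 0.0, 1.0]] 287.4635175737877
((0.6219293475151062, -0.30599245429039), 0.03700881451368332) ((0.6145867109298706, -0.3068014979362488), (0.056550975888967514, 0.07085563242435455), 6.997227668762207) 0.3428130725173564
461 ((0.6138327121734619, -0.31002455949783325), 0.028093110769987106)
[ 0.61059829 -0.30892773  0.19669631]
```

View pics/w1.png

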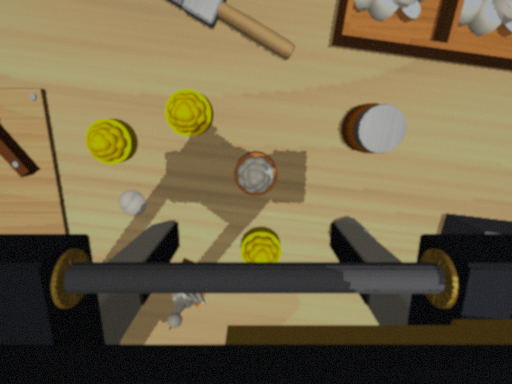

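The wrist view shows the flower at (256,173), clear on both finger sides. I'll go down, grip and lift.

```bash
python3 -m crank '[[[0.003,-0.001,-0.035],[0,0,0]],[[0,0,-0.035],[0,0,0]],[[0,0,-0.035],[0,0,0]],[[0,0,-0.035],[0,0,0]],[[0,0,-0.030],[0,0,0]],[[0,0,-0.014],[0,0,0]],[[0,0,-0.007],[0,0,0]],[[0,0,0],[0,0,0]]]'
python3 -m crank '[[[0,0,0],[0,0,0]],[[0,0,0],[0,0,0]],[[0,0,0],[0,0,0]],[[0,0,0],[0,0,0]],[[0,0,0],[0,0,0]],[[0,0,0],[0,0,0]],[[0,0,0],[0,0,0]],[[0,0,0],[0,0,0]]]' 0 25
```

```text
time: 2.07
tcp_pos: [0.6121, -0.311, 0.0055]
eef_rot: [-0.001, 0.998, 0.061, -0.001]
wrist_force: [-0.3, -0.4, -0.2]
gripper_width: 0.999
grasp_force: 0.0
time: 2.73
tcp_pos: [0.6136, -0.3106, 0.0068]
eef_rot: [0.0, 0.998, 0.061, -0.0]
wrist_force: [-0.3, -0.2, -1.0]
gripper_width: 0.474
grasp_force: 0.0
```

```bash
python3 -m crank '[[[0,0,0],[0,0,0]],[[0,0,0],[0,0,0]],[[0,0,0],[0,0,0]]]'
```

```text
time: 2.98
tcp_pos: [0.6136, -0.3105, 0.0066]
eef_rot: [-0.0, 0.998, 0.061, -0.0]
wrist_force: [0.6, 0.6, 0.1]
gripper_width: 0.361
grasp_force: 25.0
```

The opening of 0.36 is about 34 mm, too narrow for the 56 mm wood, so I'll look before lifting.

```bash
python3 - <<'E'
from h import *
a=cam("scene");b=cam("side");
cv2.imwrite("pics/g1.png",cv2.resize(np.hstack([a["color"][190:290,120:220],b["color"][90:190,220:320]])[:,:,::-1],None,fx=4,fy=4,interpolation=cv2.INTER_CUBIC))
E
```

```text
(no output)
```

View pics/g1.png

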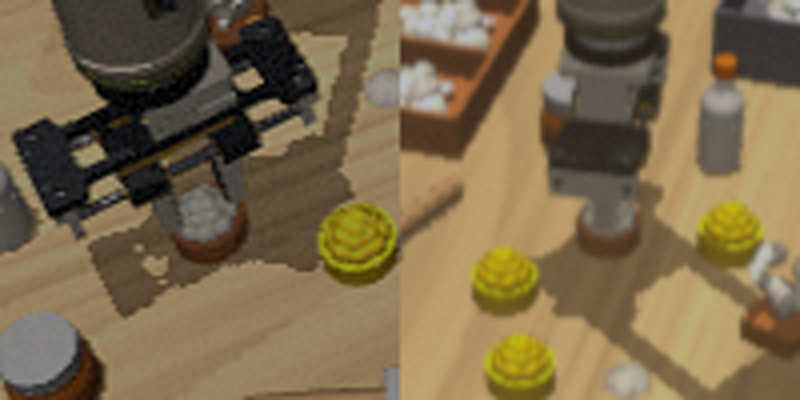

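```bash
python3 - <<'E'
from h import *
import pickle
for n in("scene","side","wrist"):
    c=cam(n)
    if n=="wrist": save(c,"w2.png",(120,100,400,310),2)
    P=pts(c); hsv=cv2.cvtColor(c["color"],cv2.COLOR_RGB2HSV)
    near=(np.linalg.norm(P[...,:2]-[.62,-.31],axis=-1)<.06)
    br=near&(hsv[...,1]>110)&(hsv[...,0]<14)&(P[...,2]>.005)&(P[...,2]<.03)
    wh=near&(hsv[...,1]<60)&(hsv[...,2]>120)&(P[...,2]>.026)&(P[...,2]<.056)
    for k,m in(("brown",br),("white",wh)):
        q=P[m]
        if len(q)>5: print(n,k,len(q),q.min(0).round(4),q.max(0).round(4),cv2.minEnclosingCircle(q[:,:2].astype(np.float32)))
E
```

```text
scene brown 79 [ 0.5908 -0.3374  0.0055] [ 0.6424 -0.2842  0.0269] ((0.6157159209251404, -0.31090283393859863), 0.02795133739709854)
scene white 27 [ 0.6119 -0.3277  0.0309] [ 0.6339 -0.2935  0.0501] ((0.623772144317627, -0.310615599155426), 0.017285004258155823)
side brown 12 [ 0.5878 -0.2991  0.0054] [ 0.6332 -0.2809  0.0223] ((0.610531747341156, -0.29673492908477783), 0.02293439954519272)
side white 20 [ 0.5929 -0.3132  0.0264] [ 0.6317 -0.2936  0.0411] ((0.612942099571228, -0.30579736828804016), 0.020276406779885292)
wrist brown 342 [ 0.5892 -0.3374  0.0056] [ 0.6422 -0.2853  0.0239] ((0.6143527030944824, -0.31215131282806396), 0.028226813301444054)
wrist white 3444 [ 0.5952 -0.3308  0.026 ] [ 0.6373 -0.2894  0.0491] ((0.6158758997917175, -0.3114508092403412), 0.022515079006552696)
```

View pics/w2.png

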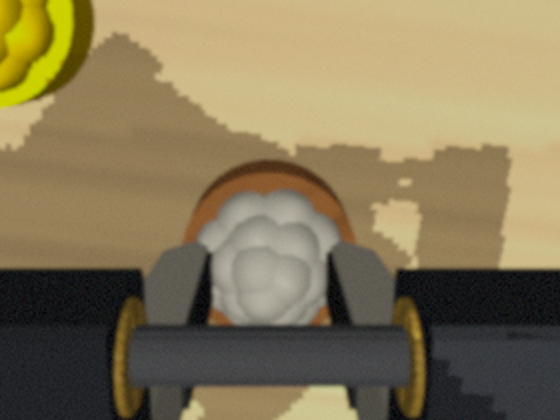

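The tips look to be on the shells, above the wood. I'll release, lift straight up, and measure how high the tips sit at about 60 mm opening.

```bash
python3 -m crank '[[[0,0,0],[0,0,0]],[[0,0,0],[0,0,0]],[[0,0,0],[0,0,0]],[[0,0,0],[0,0,0]],[[0,0,0],[0,0,0]],[[0,0,0.03],[0,0,0]],[[0,0,0.04],[0,0,0]],[[0,0,0.03],[0,0,0]]]' 1
python3 -m crank '[[[0,0,0],[0,0,0]],[[0,0,0],[0,0,0]],[[0,0,0],[0,0,0]],[[0,0,0],[0,0,0]],[[0,0,0],[0,0,0]],[[0,0,0],[0,0,0]]]' 0.62
cat > tips.py <<'E'
from h import *
s=robot.read_state(); t=s["tcp_pos"]; print(t.round(4),round(float(s["gripper_width"]),3))
X=np.array([.9925,.122]);Y=np.array([-.122,.9925])
for n in("scene","side","wrist"):
    c=cam(n); P=pts(c); r=P[...,:2]-t[:2]; vx,vy=r@X,r@Y
    m=(abs(vx)<.025)&(abs(vy)<.075)&(P[...,2]>t[2]-.03)&(P[...,2]<t[2]+.06)
    for k,mm in(("left",m&(vy>0)),("right",m&(vy<0))):
        if mm.sum()>5: print(n,k,mm.sum(),"zrel",np.percentile(P[...,2][mm]-t[2],[0,3,10]).round(4),"vy",np.percentile(vy[mm],[2,98]).round(4),"vx",np.percentile(vx[mm],[2,98]).round(4), "low vy",np.percentile(vy[mm&(P[...,2]<np.percentile(P[...,2][mm],15))],[5,95]).round(4))
E
python3 tips.py
```

```text
time: 3.9
tcp_pos: [0.6135, -0.3106, 0.1085]
eef_rot: [-0.0, 0.998, 0.061, -0.0]
wrist_force: [1.5, -0.5, 1.3]
gripper_width: 0.883
grasp_force: 0.0
time: 4.4
tcp_pos: [0.6126, -0.3101, 0.1048]
eef_rot: [-0.001, 0.998, 0.061, -0.001]
wrist_force: [0.0, -0.5, 0.1]
gripper_width: 0.626
grasp_force: 0.0
[ 0.6126 -0.3101  0.1048] 0.626
scene left 56 zrel [0.0235 0.0242 0.0282] vy [0.0285 0.0432] vx [-0.0057  0.01  ] low vy [0.0284 0.037 ]
scene right 51 zrel [0.0222 0.0253 0.0286] vy [-0.0449 -0.0297] vx [0.0059 0.0102] low vy [-0.0402 -0.03  ]
side left 46 zrel [0.0264 0.0297 0.0319] vy [0.0371 0.0465] vx [-0.0097  0.0068] low vy [0.0376 0.044 ]
wrist left 1019 zrel [0.0211 0.0241 0.0282] vy [0.0269 0.0413] vx [-0.0062  0.0094] low vy [0.027 0.037]
wrist right 1017 zrel [0.0208 0.0237 0.0285] vy [-0.0448 -0.0305] vx [-0.0062  0.0095] low vy [-0.041  -0.0306]
```

The depth shows the tips about 21 mm above the nominal TCP at this opening, because the fingers swing in an arc. For a grasp on the wood the TCP must go to about z -0.012, which puts the tips near 9 mm.

```bash
python3 -m crank '[[[0.001,-0.001,0],[0,0,0]],[[0,0,0],[0,0,0]],[[0,0,0],[0,0,0]],[[0,0,-0.03],[0,0,0]],[[0,0,-0.035],[0,0,0]],[[0,0,-0.030],[0,0,0]],[[0,0,-0.015],[0,0,0]],[[0,0,-0.007],[0,0,0]]]' 0.9
python3 -m crank '[[[0,0,0],[0,0,0]],[[0,0,0],[0,0,0]],[[0,0,0],[0,0,0]],[[0,0,0],[0,0,0]],[[0,0,0],[0,0,0]],[[0,0,0],[0,0,0]],[[0,0,0],[0,0,0]],[[0,0,0],[0,0,0]]]' 0 25
```

```text
time: 5.22
tcp_pos: [0.6123, -0.3102, -0.014]
eef_rot: [-0.002, 0.998, 0.061, -0.002]
wrist_force: [-0.7, 0.0, 0.6]
gripper_width: 0.9
grasp_force: 0.0
time: 5.88
tcp_pos: [0.616, -0.3123, -0.008]
eef_rot: [0.001, 0.998, 0.061, 0.001]
wrist_force: [0.1, -0.2, 6.7]
gripper_width: 0.596
grasp_force: 25.0
```

The opening is 0.596, about 55 mm, so it has the wood. Lift and check.

```bash
python3 -m crank '[[[0,0,0.005],[0,0,0]],[[0,0,0.02],[0,0,0]],[[0,0,0.03],[0,0,0]],[[0,0,0.03],[0,0,0]],[[0,0,0.03],[0,0,0]],[[0,0,0],[0,0,0]],[[0,0,0],[0,0,0]]]'
cat > held.py <<'E'
from h import *
s=robot.read_state(); t=s["tcp_pos"]; print(t.round(4),s["wrist_force"].round(1))
for n in("scene","side","wrist"):
    c=cam(n); P=pts(c); hsv=cv2.cvtColor(c["color"],cv2.COLOR_RGB2HSV)
    near=np.linalg.norm(P[...,:2]-t[:2],axis=-1)<.05
    m=near&(hsv[...,1]>110)&(hsv[...,0]<14)&(P[...,2]>t[2]-.02)&(P[...,2]<t[2]+.06)
    q=P[m]
    if len(q)>8: print(n,len(q),"z",np.percentile(q[:,2],[0,3,97,100]).round(4),cv2.minEnclosingCircle(q[:,:2].astype(np.float32)))
E
python3 held.py
```

```text
time: 6.47
tcp_pos: [0.6164, -0.3127, 0.1081]
eef_rot: [0.002, 0.998, 0.061, 0.002]
wrist_force: [-0.2, 0.4, -2.2]
gripper_width: 0.597
grasp_force: 25.0
[ 0.6164 -0.3127  0.1081] [-0.2  0.4 -2.2]
scene 117 z [0.1182 0.1213 0.1423 0.1541] ((0.6171266436576843, -0.31345170736312866), 0.029076358303427696)
side 16 z [0.1127 0.1153 0.1365 0.1367] ((0.6127383708953857, -0.3079597055912018), 0.026413260027766228)
wrist 586 z [0.1147 0.1174 0.141  0.1673] ((0.614790678024292, -0.3125932812690735), 0.028636634349822998)
```

```bash
python3 -m crank '[[[-0.005,0.015,0.01],[0,0,0]],[[-0.010,0.030,0],[0,0,0]],[[-0.013,0.036,0],[0,0,0]],[[-0.013,0.036,0],[0,0,0]],[[-0.013,0.036,0],[0,0,0]],[[-0.013,0.036,0],[0,0,0]],[[-0.013,0.036,0],[0,0,0]],[[-0.013,0.036,0],[0,0,0]]]'
python3 -m crank '[[[-0.013,0.036,0],[0,0,0]],[[-0.009,0.025,0],[0,0,0]],[[-0.005,0.013,0],[0,0,0]],[[0,0,-0.02],[0,0,0]],[[0,0,-0.03],[0,0,0]],[[0,0,0],[0,0,0]],[[0,0,0],[0,0,0]],[[0,0,0],[0,0,0]]]'
python3 held.py
```

```text
time: 7.28
tcp_pos: [0.5192, -0.0489, 0.1125]
eef_rot: [-0.0, 0.998, 0.061, -0.002]
wrist_force: [-0.0, 0.6, -0.9]
gripper_width: 0.596
grasp_force: 25.0
time: 7.95
tcp_pos: [0.4941, 0.0233, 0.0647]
eef_rot: [-0.0, 0.998, 0.061, -0.001]
wrist_force: [-0.6, 0.4, -1.1]
gripper_width: 0.594
grasp_force: 25.0
[0.4941 0.0233 0.0647] [-0.6  0.4 -1.1]
scene 81 z [0.0743 0.0754 0.0975 0.1168] ((0.4950079917907715, 0.023021245375275612), 0.028749944642186165)
wrist 586 z [0.0767 0.0796 0.1003 0.1244] ((0.49601906538009644, 0.021721098572015762), 0.028757944703102112)
```

```bash
python3 -m crank '[[[0,0,-0.02],[0,0,0]],[[0,0,-0.02],[0,0,0]],[[0,0,-0.013],[0,0,0]],[[0,0,-0.005],[0,0,0]],[[0,0,-0.001],[0,0,0]],[[0,0,0],[0,0,0]],[[0,0,0],[0,0,0]]]'
```

```text
time: 8.68
tcp_pos: [0.4959, 0.0232, 0.0072]
eef_rot: [0.0, 0.998, 0.061, 0.001]
wrist_force: [0.1, -0.5, -1.5]
gripper_width: 0.592
grasp_force: 25.0
```

```bash
python3 -m crank '[[[0,0,-0.002],[0,0,0]],[[0,0,-0.002],[0,0,0]],[[0,0,0],[0,0,0]],[[0,0,0],[0,0,0]]]'
```

```text
time: 9.02
tcp_pos: [0.4948, 0.0234, 0.002]
eef_rot: [0.0, 0.998, 0.061, 0.0]
wrist_force: [0.7, 0.2, -1.4]
gripper_width: 0.596
grasp_force: 25.0
```

```bash
python3 -m crank '[[[0,0,-0.001],[0,0,0]],[[0,0,0],[0,0,0]],[[0,0,0],[0,0,0]]]'
```

```text
time: 9.27
tcp_pos: [0.495, 0.0234, 0.0019]
eef_rot: [0.0, 0.998, 0.061, 0.0]
wrist_force: [-4.8, 0.6, 8.5]
gripper_width: 0.596
grasp_force: 25.0
```

```bash
python3 -m crank '[[[0,0,0],[0,0,0]],[[0,0,0],[0,0,0]],[[0,0,0],[0,0,0]],[[0,0,0],[0,0,0]],[[0,0,0.02],[0,0,0]],[[0,0,0.03],[0,0,0]],[[0,0,0.03],[0,0,0]],[[0,0,0.02],[0,0,0]]]' 0.8
python3 -m crank '[[[-0.025,-0.003,0],[0,0,0]],[[-0.025,-0.003,0],[0,0,0]],[[0,0,0],[0,0,0]],[[0,0,0],[0,0,0]],[[0,0,0],[0,0,0]],[[0,0,0],[0,0,0]],[[0,0,0],[0,0,0]],[[0,0,0],[0,0,0]]]' 0.25
python3 tips.py; python3 - <<'E'
from h import *
X=np.array([.9925,.122]);Y=np.array([-.122,.9925]);O=np.array([.5759,.0324])
c=cam("scene");save(c,"s2.png",(215,140,345,240),5)
for n in("scene","side","wrist"):
    c=cam(n);P=pts(c);r=P[...,:2]-O;vx,vy=r@X*1000,r@Y*1000;hsv=cv2.cvtColor(c["color"],cv2.COLOR_RGB2HSV)
    w=(hsv[...,1]<60)&(P[...,2]>.036)&(P[...,2]<.065)&(abs(vx+80)<40)&(abs(vy)<40)
    if w.sum()>10:
        q=np.c_[vx[w],vy[w]].astype(np.float32);print(n,w.sum(),cv2.minEnclosingCircle(q),P[...,2][w].max())
E
```

```text
time: 9.93
tcp_pos: [0.4955, 0.0233, 0.1034]
eef_rot: [0.0, 0.998, 0.061, 0.001]
wrist_force: [0.0, 0.1, 0.5]
gripper_width: 0.8
grasp_force: 0.0
time: 10.6
tcp_pos: [0.4451, 0.0174, 0.1007]
eef_rot: [-0.0, 0.998, 0.061, -0.0]
wrist_force: [-0.0, 0.5, 0.1]
gripper_width: 0.281
grasp_force: 0.0
[0.4451 0.0174 0.1007] 0.281
scene left 59 zrel [0.0228 0.0243 0.0293] vy [0.012  0.0272] vx [-0.0077  0.0103] low vy [0.0119 0.0189]
scene right 49 zrel [0.0262 0.0277 0.03  ] vy [-0.0299 -0.0138] vx [-0.0081  0.0105] low vy [-0.0249 -0.0144]
side left 16 zrel [0.0262 0.0283 0.0312] vy [0.0196 0.027 ] vx [-0.0094  0.0077] low vy [0.0186 0.0257]
wrist left 749 zrel [0.0205 0.0225 0.0273] vy [0.0104 0.0236] vx [-0.0059  0.0088] low vy [0.0104 0.0207]
wrist right 757 zrel [0.0205 0.0229 0.027 ] vy [-0.0266 -0.0134] vx [-0.0058  0.0088] low vy [-0.0241 -0.0134]
scene 118 ((-79.50250244140625, -2.5192551612854004), 22.196502685546875) 0.06280621361624772
side 155 ((-84.11551666259766, 4.5198822021484375), 21.782697677612305) 0.058737815463537735
wrist 2143 ((-82.80648803710938, -0.03231791406869888), 22.98955535888672) 0.05880723207982455
```

View pics/s2.png

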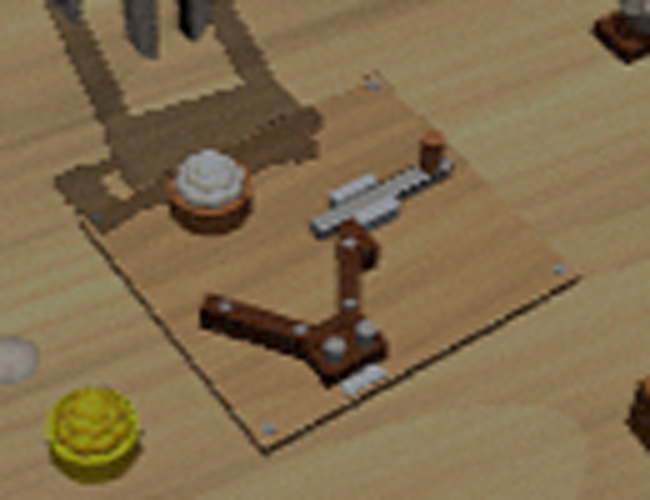

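The flower stands upright on the board at (210,190) in s2.png, in front of the V. The gate is open, with the knob at (432,150). Next I'll lower the fingers behind the base and push.

```bash
python3 -m crank '[[[0,0,-0.035],[0,0,0]],[[0,0,-0.035],[0,0,0]],[[0,0,-0.020],[0,0,0]],[[0,0,-0.010],[0,0,0]],[[0,0,-0.005],[0,0,0]],[[0,0,0],[0,0,0]],[[0,0,0],[0,0,0]],[[0,0,0],[0,0,0]]]'
python3 -m crank '[[[0.005,0.0006,0],[0,0,0]],[[0.005,0.0006,0],[0,0,0]],[[0.005,0.0006,0],[0,0,0]],[[0.005,0.0006,0],[0,0,0]],[[0.005,0.0006,0],[0,0,0]],[[0,0,0],[0,0,0]]]'
```

```text
time: 11.62
tcp_pos: [0.4463, 0.0172, -0.0025]
eef_rot: [0.0, 0.998, 0.061, 0.001]
wrist_force: [0.0, -0.9, 0.4]
gripper_width: 0.248
grasp_force: 0.0
time: 12.12
tcp_pos: [0.4708, 0.0204, -0.004]
eef_rot: [0.0, 0.998, 0.061, 0.0]
wrist_force: [-0.3, 0.6, 0.0]
gripper_width: 0.252
grasp_force: 0.0
```

```bash
python3 -m crank '[[[0.006,0.0007,0],[0,0,0]],[[0.006,0.0007,0],[0,0,0]],[[0.006,0.0007,0],[0,0,0]],[[0.006,0.0007,0],[0,0,0]],[[0.006,0.0007,0],[0,0,0]],[[0.006,0.0007,0],[0,0,0]],[[0.006,0.0007,0],[0,0,0]],[[0.003,0.0004,0],[0,0,0]]]'
cat > disc.py <<'E'
from h import *
X=np.array([.9925,.122]);Y=np.array([-.122,.9925]);O=np.array([.5759,.0324])
s=robot.read_state();r=s["tcp_pos"][:2]-O;print("tcp v",r@X*1000,r@Y*1000,s["tcp_pos"][2],s["wrist_force"].round(2))
for n in("scene","side","wrist"):
    c=cam(n);P=pts(c);r=P[...,:2]-O;vx,vy=r@X*1000,r@Y*1000;hsv=cv2.cvtColor(c["color"],cv2.COLOR_RGB2HSV)
    w=(hsv[...,1]<60)&(P[...,2]>.036)&(P[...,2]<.065)&(vx>-90)&(abs(vy)<40)&(vx<50)
    t=r@X*1000-(s["tcp_pos"][:2]-O)@X*1000; w&=t>12
    if w.sum()>10:
        q=np.c_[vx[w],vy[w]].astype(np.float32);x0,x1=np.percentile(q[:,0],[2,98]);print(n,w.sum(),"vx",x0,x1,"vy",np.percentile(q[:,1],[2,98]),P[...,2][w].max())
E
python3 disc.py
```

```text
time: 12.78
tcp_pos: [0.5156, 0.0258, -0.0042]
eef_rot: [-0.0, 0.998, 0.061, 0.0]
wrist_force: [0.0, 0.1, 0.4]
gripper_width: 0.251
grasp_force: 0.4
tcp v -60.64649839202296 0.771145340283604 -0.004174815804764441 [0.03 0.05 0.4 ]
scene 125 vx -40.64941223144531 -4.2248200225830095 vy [-21.85292572  14.5664151 ] 0.0599646696950219
wrist 5783 vx -45.029632110595706 -6.1890410041809085 vy [-20.29587502  19.08312851] 0.05878352253061267
```

```bash
python3 -m crank '[[[0.005,0.0006,0],[0,0,0]],[[0.005,0.0006,0],[0,0,0]],[[0.005,0.0006,0],[0,0,0]],[[0.005,0.0006,0],[0,0,0]],[[0.005,0.0006,0],[0,0,0]],[[0.002,0.0002,0],[0,0,0]],[[0,0,0],[0,0,0]]]'
python3 -m crank '[[[0.001,0.0001,0],[0,0,0]],[[0.001,0.0001,0],[0,0,0]],[[0.001,0.0001,0],[0,0,0]]]'
```

```text
time: 13.52
tcp_pos: [0.5424, 0.0289, -0.0042]
eef_rot: [0.0, 0.998, 0.061, 0.0]
wrist_force: [0.5, 0.4, 0.9]
gripper_width: 0.25
grasp_force: 0.0
time: 13.77
tcp_pos: [0.5444, 0.0291, -0.0043]
eef_rot: [-0.0, 0.998, 0.061, -0.0]
wrist_force: [-1.5, 0.2, -0.3]
gripper_width: 0.249
grasp_force: 0.4
```

```bash
python3 -m crank '[[[0.001,0.0001,0],[0,0,0]],[[0.001,0.0001,0],[0,0,0]],[[0.001,0.0001,0],[0,0,0]]]'
```

```text
time: 14.02
tcp_pos: [0.5476, 0.0295, -0.0043]
eef_rot: [-0.0, 0.998, 0.061, -0.0]
wrist_force: [-0.2, -0.4, -0.3]
gripper_width: 0.248
grasp_force: 0.3
```

```bash
python3 -m crank '[[[0.001,0.0001,0],[0,0,0]],[[0.001,0.0001,0],[0,0,0]],[[0.001,0.0001,0],[0,0,0]]]'; python3 disc.py
```

```text
time: 14.27
tcp_pos: [0.5507, 0.0298, -0.0043]
eef_rot: [-0.0, 0.998, 0.061, -0.0]
wrist_force: [-0.1, 0.5, 0.8]
gripper_width: 0.253
grasp_force: 0.3
tcp v -25.316502373633067 0.4599753418716617 -0.004265574783470706 [-0.06  0.54  0.8 ]
scene 132 vx -6.676971263885497 30.195252304077147 vy [-22.10322342  15.74129618] 0.06024303387237373
wrist 5778 vx -9.820690574645996 28.944082221984864 vy [-20.52120636  18.8813129 ] 0.05881149800203364
```

```bash
python3 -m crank '[[[0.001,0.0001,0],[0,0,0]],[[0.001,0.0001,0],[0,0,0]]]'
```

```text
time: 14.58
tcp_pos: [0.5526, 0.0299, -0.0043]
eef_rot: [0.0, 0.998, 0.061, -0.0]
wrist_force: [-0.8, 0.5, 0.1]
gripper_width: 0.251
grasp_force: 0.4
```

```bash
python3 -m crank '[[[0.001,0.0001,0],[0,0,0]],[[0.001,0.0001,0],[0,0,0]]]'
```

```text
time: 14.75
tcp_pos: [0.5547, 0.0302, -0.0043]
eef_rot: [0.0, 0.998, 0.061, -0.0]
wrist_force: [-0.3, 0.8, -0.3]
gripper_width: 0.248
grasp_force: 0.4
```

```bash
python3 -m crank '[[[0.0007,0.0001,0],[0,0,0]],[[0.0007,0.0001,0],[0,0,0]],[[0,0,0],[0,0,0]]]'
```

```text
time: 15.0
tcp_pos: [0.5562, 0.0304, -0.0042]
eef_rot: [-0.0, 0.998, 0.061, 0.0]
wrist_force: [-1.3, -0.2, 1.0]
gripper_width: 0.248
grasp_force: 0.2
```

```bash
python3 -m crank '[[[0.0007,0.0001,0],[0,0,0]],[[0.0007,0.0001,0],[0,0,0]],[[0,0,0],[0,0,0]]]'
```

```text
time: 15.25
tcp_pos: [0.5576, 0.0306, -0.0042]
eef_rot: [-0.0, 0.998, 0.061, 0.0]
wrist_force: [-0.5, 0.1, -0.2]
gripper_width: 0.25
grasp_force: 0.3
```

```bash
python3 -m crank '[[[0.0007,0.0001,0],[0,0,0]],[[0.0007,0.0001,0],[0,0,0]],[[0,0,0],[0,0,0]]]'
```

```text
time: 15.5
tcp_pos: [0.5583, 0.0308, -0.0044]
eef_rot: [-0.0, 0.998, 0.061, -0.001]
wrist_force: [-4.0, -0.1, 2.9]
gripper_width: 0.251
grasp_force: 2.2
```

Contact has started. I'll build the force up gently.

```bash
python3 -m crank '[[[0.0004,0.00005,0],[0,0,0]],[[0,0,0],[0,0,0]]]'
```

```text
time: 15.67
tcp_pos: [0.5584, 0.0309, -0.0045]
eef_rot: [-0.0, 0.998, 0.061, -0.001]
wrist_force: [-6.4, -0.1, 3.9]
gripper_width: 0.251
grasp_force: 3.0
```

```bash
python3 -m crank '[[[0.0004,0.00005,0],[0,0,0]],[[0,0,0],[0,0,0]]]'
```

```text
time: 15.83
tcp_pos: [0.5585, 0.0309, -0.0045]
eef_rot: [-0.0, 0.998, 0.061, -0.001]
wrist_force: [-7.3, 0.3, 5.3]
gripper_width: 0.252
grasp_force: 3.7
```

```bash
python3 -m crank '[[[0.0005,0.00006,0],[0,0,0]],[[0,0,0],[0,0,0]]]'
```

```text
time: 16.0
tcp_pos: [0.5586, 0.031, -0.0046]
eef_rot: [-0.0, 0.998, 0.061, -0.002]
wrist_force: [-8.4, 0.2, 6.2]
gripper_width: 0.251
grasp_force: 4.5
```

```bash
python3 -m crank '[[[0.0005,0.00006,0],[0,0,0]],[[0,0,0],[0,0,0]]]'
```

```text
time: 16.17
tcp_pos: [0.5587, 0.0311, -0.0047]
eef_rot: [-0.0, 0.998, 0.061, -0.002]
wrist_force: [-9.5, -0.4, 7.2]
gripper_width: 0.254
grasp_force: 5.4
```

```bash
python3 -m crank '[[[0.0006,0.00007,0],[0,0,0]],[[0.0004,0.00005,0],[0,0,0]],[[0,0,0],[0,0,0]]]'
```

```text
time: 16.42
tcp_pos: [0.559, 0.0312, -0.0048]
eef_rot: [-0.0, 0.998, 0.061, -0.003]
wrist_force: [-14.2, 0.5, 10.7]
gripper_width: 0.251
grasp_force: 7.3
```

```bash
python3 -m crank '[[[0,0,0],[0,0,0]],[[0,0,0],[0,0,0]],[[0,0,0],[0,0,0]],[[0,0,0],[0,0,0]],[[0,0,0],[0,0,0]],[[0,0,0],[0,0,0]],[[0,0,0],[0,0,0]],[[0,0,0],[0,0,0]]]'; python3 disc.py
```

```text
time: 17.08
tcp_pos: [0.559, 0.0312, -0.0048]
eef_rot: [-0.0, 0.998, 0.061, -0.003]
wrist_force: [-13.8, -0.2, 9.0]
gripper_width: 0.253
grasp_force: 7.3
tcp v -16.94039583079698 0.9235387787609691 -0.004796091029359406 [-13.77  -0.23   8.97]
scene 132 vx 0.8486424636840821 36.815600814819334 vy [-20.90795784  15.45605642] 0.061255055620575316
wrist 5820 vx -2.129431629180908 36.64583038330078 vy [-20.24012989  19.13992146] 0.0590556314964614
```

The base has been pressed home at about 14 N for over half a second. Now I'll back off, rise, and look at the fit, knob and gate.

```bash
python3 -m crank '[[[-0.002,-0.0002,0],[0,0,0]],[[-0.004,-0.0005,0],[0,0,0]],[[-0.015,-0.002,0],[0,0,0]],[[-0.02,-0.0025,0.01],[0,0,0]],[[0,0,0.035],[0,0,0]],[[0,0,0.04],[0,0,0]],[[0,0,0.04],[0,0,0]],[[0,0,0.02],[0,0,0]]]' 0
python3 -m crank '[[[0,0,0],[0,0,0]],[[0,0,0],[0,0,0]],[[0,0,0],[0,0,0]]]'
cat > fit.py <<'E'
from h import *
import sys
X=np.array([.9925,.122]);Y=np.array([-.122,.9925]);O=np.array([.5759,.0324])
C={n:cam(n) for n in("scene","side","wrist")}
save(C["scene"],sys.argv[1]+".png",(225,140,325,240),5.5)
for n,c in C.items():
    P=pts(c);r=P[...,:2]-O;vx,vy=r@X*1000,r@Y*1000;z=P[...,2]-.0018;hsv=cv2.cvtColor(c["color"],cv2.COLOR_RGB2HSV)
    def p(nm,m):
        if m.sum()>8: print(n,nm,m.sum(),"vx",np.percentile(vx[m],[2,50,98]).round(1),"vy",np.percentile(vy[m],[2,50,98]).round(1))
    p("flower",(hsv[...,1]<60)&(z>.034)&(z<.065)&(vx>-20)&(vx<60)&(abs(vy)<40))
    p("knob",(z>.035)&(z<.056)&(vy>50)&(vy<165)&(abs(vx+21)<20))
    p("bar",(z>.0165)&(z<.028)&(vy>-25)&(vy<63)&(abs(vx+21)<12))
E
python3 fit.py f1; python3 tips.py
```

```text
time: 17.9
tcp_pos: [0.5234, 0.0257, 0.1467]
eef_rot: [0.0, 0.998, 0.061, 0.004]
wrist_force: [1.4, 0.0, 1.7]
gripper_width: 0.008
grasp_force: 0.0
time: 18.15
tcp_pos: [0.5203, 0.0259, 0.1398]
eef_rot: [-0.0, 0.998, 0.061, -0.0]
wrist_force: [0.2, -0.4, -1.4]
gripper_width: 0.006
grasp_force: 0.0
scene flower 132 vx [ 2.2 23.5 37.4] vy [-21.3  -5.5  15.2]
scene knob 28 vx [-27.5 -18.9 -13.4] vy [129.8 135.5 143.1]
scene bar 23 vx [-27.8 -19.8 -14.5] vy [42.3 49.3 61.5]
side flower 151 vx [-4.1 13.1 34. ] vy [-8.7  9.1 22.9]
side knob 41 vx [-29.9 -23.2 -14.6] vy [131.7 142.  146.3]
side bar 37 vx [-28.1 -20.1  -9.3] vy [ 3.3 52.  62.9]
wrist flower 1730 vx [-3.7 16.5 35.8] vy [-19.7  -0.5  19.6]
wrist knob 320 vx [-28.6 -21.4 -14.5] vy [129.4 134.  143.6]
wrist bar 254 vx [-27.3 -21.1 -15. ] vy [42.6 52.1 62.5]
[0.5194 0.026  0.1386] 0.004
scene left 39 zrel [0.022  0.0239 0.0283] vy [0.0002 0.015 ] vx [0.0053 0.0106] low vy [0.0014 0.0063]
scene right 52 zrel [0.02   0.0261 0.0306] vy [-0.0173 -0.0022] vx [-0.0048  0.0107] low vy [-0.0104 -0.0018]
wrist left 311 zrel [0.0211 0.0232 0.0266] vy [0.0002 0.0126] vx [0.0082 0.0093] low vy [0.0005 0.0086]
wrist right 470 zrel [0.0205 0.0232 0.027 ] vy [-0.0155 -0.0002] vx [0.007  0.0094] low vy [-0.0105 -0.0007]
```

View pics/f1.png

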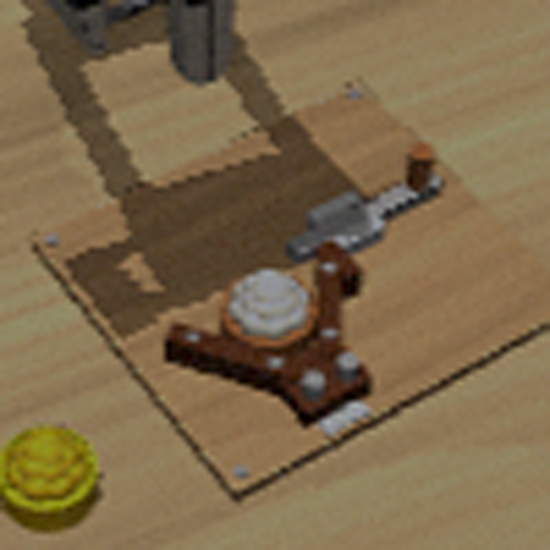

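The flower sits snug between both rails at (267,300) in f1.png. The knob is at V (-21.5, 137). I'll go above a point on the left of the knob, then down.

```bash
python3 -m crank '[[[0.003,0.03,0],[0,0,0]],[[0.003,0.035,0],[0,0,0]],[[0.003,0.035,0],[0,0,0]],[[0.003,0.035,0],[0,0,0]],[[0.0025,0.026,0],[0,0,0]],[[0,0.0115,0],[0,0,0]],[[0,0,-0.02],[0,0,0]],[[0,0,-0.02],[0,0,0]]]' 0
python3 -m crank '[[[0,0,0],[0,0,0]],[[0,0,0],[0,0,0]]]'; python3 tips.py
```

```text
time: 19.12
tcp_pos: [0.5362, 0.1994, 0.1013]
eef_rot: [-0.0, 0.998, 0.062, 0.001]
wrist_force: [-0.4, -0.3, -0.7]
gripper_width: 0.004
grasp_force: 0.0
time: 19.28
tcp_pos: [0.5337, 0.1976, 0.0992]
eef_rot: [0.001, 0.998, 0.061, -0.002]
wrist_force: [0.5, -0.3, -0.0]
gripper_width: 0.004
grasp_force: 0.0
[0.5337 0.1976 0.0992] 0.004
scene left 28 zrel [0.0249 0.0257 0.0294] vy [0.0005 0.0128] vx [0.0064 0.0103] low vy [0.0018 0.0117]
scene right 52 zrel [0.0225 0.0268 0.0307] vy [-0.0171 -0.0001] vx [-0.0064  0.0112] low vy [-0.0141 -0.0007]
wrist left 319 zrel [0.0223 0.0256 0.0286] vy [0.0001 0.0128] vx [0.0088 0.0109] low vy [0.0002 0.0082]
wrist right 435 zrel [0.023  0.0248 0.0286] vy [-0.0153 -0.0004] vx [0.0086 0.0109] low vy [-0.0109 -0.0006]
```

```bash
python3 -m crank '[[[0,0,-0.03],[0,0,0]],[[0,0,-0.03],[0,0,0]],[[0,0,-0.018],[0,0,0]],[[0,0,-0.008],[0,0,0]],[[0,0,0],[0,0,0]],[[0,0,0],[0,0,0]]]'
python3 -m crank '[[[0.0005,-0.004,0],[0,0,0]],[[0.0005,-0.004,0],[0,0,0]],[[0.0005,-0.004,0],[0,0,0]],[[0.0005,-0.004,0],[0,0,0]],[[0,0,0],[0,0,0]]]'
```

```text
time: 19.93
tcp_pos: [0.536, 0.1985, 0.0161]
eef_rot: [-0.0, 0.998, 0.061, 0.001]
wrist_force: [-0.8, -0.5, 0.4]
gripper_width: 0.005
grasp_force: 0.0
time: 20.35
tcp_pos: [0.538, 0.1818, 0.0157]
eef_rot: [-0.0, 0.998, 0.061, 0.001]
wrist_force: [-0.7, 0.9, -0.7]
gripper_width: 0.004
grasp_force: 0.2
```

```bash
python3 -m crank '[[[0.0005,-0.005,0],[0,0,0]],[[0.0005,-0.005,0],[0,0,0]],[[0.0006,-0.005,0],[0,0,0]],[[0.0006,-0.005,0],[0,0,0]],[[0.0006,-0.005,0],[0,0,0]],[[0.0006,-0.005,0],[0,0,0]],[[0.0006,-0.005,0],[0,0,0]],[[0.0004,-0.003,0],[0,0,0]]]'
python3 fit.py f2
```

```text
time: 21.02
tcp_pos: [0.5416, 0.1436, 0.0147]
eef_rot: [0.0, 0.998, 0.061, -0.0]
wrist_force: [0.2, 2.9, 1.6]
gripper_width: 0.004
grasp_force: 1.1
scene flower 130 vx [ 1.4 23.8 36.7] vy [-20.6  -5.8  15.3]
scene knob 61 vx [-26.5 -14.7 -10.3] vy [ 83.1  95.6 125.4]
scene bar 66 vx [-27.1 -21.  -13.4] vy [-2.1 34.9 60.3]
wrist flower 4987 vx [-2.7 19.1 36.8] vy [-11.5   7.7  21.3]
wrist knob 794 vx [-16.4 -12.3 -11.8] vy [ 85.7 108.8 126.4]
wrist bar 1991 vx [-27.2 -20.2 -14.6] vy [-3.2 28.7 61.5]
```

```bash
python3 -m crank '[[[0.0002,-0.002,0],[0,0,0]],[[0.0002,-0.002,0],[0,0,0]],[[0.0002,-0.002,0],[0,0,0]],[[0.0002,-0.002,0],[0,0,0]],[[0.0001,-0.001,0],[0,0,0]],[[0,0,0],[0,0,0]]]'
```

```text
time: 21.67
tcp_pos: [0.5422, 0.1352, 0.0146]
eef_rot: [0.0, 0.998, 0.061, -0.0]
wrist_force: [-0.0, 1.9, -1.0]
gripper_width: 0.007
grasp_force: 0.5
```

```bash
python3 -m crank '[[[0.0001,-0.001,0],[0,0,0]],[[0.0001,-0.001,0],[0,0,0]],[[0,0,0],[0,0,0]]]'
```

```text
time: 21.92
tcp_pos: [0.5425, 0.1333, 0.0147]
eef_rot: [0.0, 0.998, 0.061, -0.0]
wrist_force: [-0.1, 1.8, -2.2]
gripper_width: 0.007
grasp_force: 0.7
```

```bash
python3 -m crank '[[[0.0001,-0.001,0],[0,0,0]],[[0.0001,-0.001,0],[0,0,0]],[[0,0,0],[0,0,0]]]'
```

```text
time: 22.17
tcp_pos: [0.5425, 0.1329, 0.0147]
eef_rot: [-0.001, 0.998, 0.061, -0.0]
wrist_force: [-1.2, 9.4, -2.0]
gripper_width: 0.004
grasp_force: 4.5
```

```bash
python3 -m crank '[[[0.0001,-0.001,0],[0,0,0]],[[0,0,0],[0,0,0]],[[0,0,0],[0,0,0]]]'
```

```text
time: 22.42
tcp_pos: [0.5425, 0.1328, 0.0148]
eef_rot: [-0.002, 0.998, 0.061, -0.0]
wrist_force: [-1.9, 13.0, -2.1]
gripper_width: 0.008
grasp_force: 6.3
```

```bash
python3 -m crank '[[[-0.0005,0.005,0],[0,0,0]],[[-0.001,0.01,0],[0,0,0]],[[0,0,0.03],[0,0,0]],[[0,0.005,0.04],[0,0,0]],[[-0.01,0.02,0.04],[0,0,0]],[[-0.02,0.03,0.01],[0,0,0]],[[-0.02,0.03,0],[0,0,0]],[[0,0,0],[0,0,0]]]'; python3 -m crank '[[[0,0,0],[0,0,0]],[[0,0,0],[0,0,0]],[[0,0,0],[0,0,0]]]'; python3 fit.py f3
```

```text
time: 23.08
tcp_pos: [0.4907, 0.2334, 0.1332]
eef_rot: [-0.001, 0.998, 0.063, 0.001]
wrist_force: [0.1, -0.6, -0.7]
gripper_width: 0.008
grasp_force: 0.0
time: 23.33
tcp_pos: [0.4926, 0.2278, 0.1306]
eef_rot: [0.0, 0.998, 0.061, -0.0]
wrist_force: [-0.7, -0.4, -0.3]
gripper_width: 0.004
grasp_force: 0.0
scene flower 130 vx [ 1.  24.3 37.9] vy [-20.5  -5.9  15.6]
scene knob 26 vx [-26.5 -19.3 -13.3] vy [72.8 77.9 85.6]
scene bar 77 vx [-28.1 -20.7 -13.8] vy [-13.9  29.8  61.8]
wrist flower 1980 vx [-3.5 16.1 35.9] vy [-12.5   7.9  21.5]
wrist knob 328 vx [-28.3 -20.9 -14.2] vy [73.7 82.8 87.8]
wrist bar 964 vx [-27.2 -21.  -15. ] vy [-13.2  21.8  58.6]
```

View pics/f3.png

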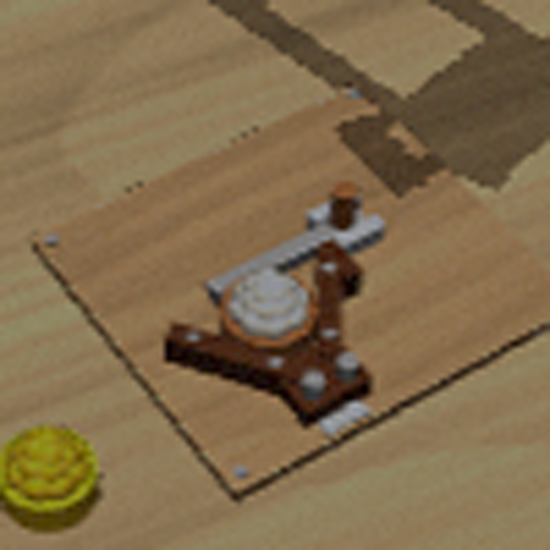

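The gate is shut behind the base, with its tip at (215,290) and the knob at (343,205). The flower is still home in the V at (267,300), and the robot is clear.

```bash
python3 -c "
from plant import robot
print(robot.sign_off())"
```

```text
the job is handed in; nothing more can be done
None
```

I set the flower on the board, pressed its base home in the V (about 14 N at the wrist, against the 12 N asked), shut the gate to its stop and handed the job in at about 23 s; my first grasp closed on the shells at 25 N and was released at once, with no damage visible.

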